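# Prop the jewellery-box lid on its stay and take out the hair claw

## Task

Lift the dome lid of the jewellery box, swing the brass stay on the box's side fully up and let the lid come to rest on the stay's tip, so that it stays open by itself. Then take the hair claw out of the box and stand it, teeth down, on the tray that holds the white incense burner. Leave the lid propped and the other things where they are.

Things in the scene. Friction and masses are not known exactly. Their poses are not given: they have to be found in the camera images.
- box: dusky-red lacquered jewellery box, fixed to the table, 170 (x) by 220 (y) mm and 85 mm high without the lid, walls 6 mm, cream velvet floor inside 41 mm above the table. Origin: centre of the underside; x points to the back (the hinge side), y to the side that carries the stay, z up. Lid, handle bar and stay are on it.
- lid (a joint): opening angle of the lid (rad): 0 shut, limit 1.55; about 1.1 when it rests on the raised stay. The lid is 170 by 220 mm, dome top 52 mm above the rim. A spring and its weight always close it, never staying up by itself, but a damper slows it: let go at 1.45 it sinks at about 0.03 rad/s, staying above 1.2 for some 8 s. Lifting it at 0.3 rad/s takes about 10 N at the bar.
- lid_ledge_mid (a point): middle of the underside of the brass ledge on the lid's side, which the stay's tip carries: 40 mm long (118 to 158 mm from the hinge axis), 6 mm thick, reaching 16 mm beyond the lid's side.
- lid_hinge (a point): point on the lid's hinge axis, middle of the box's back rim, 85 mm above the table; the axis runs along the box's y.
- lid_bar (a point): middle of the lid's brass handle bar, a level round bar 10 mm thick and 100 mm long along the box's y, standing 40 mm off the lid's front face. With the lid shut it is 210 mm from the hinge axis towards the front and 10 mm above the hinge; it swings with the lid. It can be pinched from above with the fingers before and behind it, and turns between the pads.
- stay (a joint): angle of the brass stay (rad): 0 lying level along the box's side and pointing to the back, 1.07 fully up against its stop (still leaning back 0.5 rad, as it should: the lid presses it onto the stop). Stiff pivot: it stays where it is left; 1 to 2 N at its finger bar moves it. The lid must be above about 1.2 rad for the tip to pass under the ledge.
- stay_pivot (a point): pivot of the stay on the box's +y side, 70 mm above the table, 55 mm in front of the box's centre; the axis runs along the box's y. The stay is a round rod 8 mm thick, in a plane 9 mm outside the box's side, 150 mm long to the middle of its black tip (12 mm thick).
- stay_bar (a point): point on the stay's finger bar, where to take it: 65 mm from the pivot along the stay, 70 mm outside the box's side. The bar is a round brass pin 10 mm thick sticking out along the box's y, straight from 9 to 78 mm outside the box's side, with a 14 mm ball on the end. It can be pinched from above with the fingers before and behind it, and turns between the pads.
- stay_end (a point): middle of the stay's black tip, 150 mm from the pivot.
- claw: amber plastic hair claw, 64 mm long (its x), 36 mm wide (its y) over its upright sides, 44 mm high, 35 g, standing on its teeth on the box's floor. Origin: centre of its underside, z up. The sides are upright and flat from 0 to 30 mm height: grip across y at about 25 mm height. With the lid propped, its edge and bar hang 230 to 285 mm high over the box's middle, just behind the claw.
- tray_a: the tray that holds the incense burner: brass-finished aluminium, 240 (x) by 170 (y) mm, fixed, floor 4 to 5 mm thick, rim 16 mm high (the small handles at the ends 29 mm). Origin: centre of its underside. The burner stands on the -x half; the +x half is free. Which side of the table it is on varies.
- tray_b: the twin tray, with the crystal bottle and the green flask; not to be used.
- burner: pearl-white ceramic incense burner, 74 mm across, 69 mm high, origin centre of its underside. Leave alone.
- bottle: square crystal bottle, 50 by 50 by 97 mm, origin centre of its underside. Leave alone.
- flask: faceted emerald glass flask, 58 mm across, 100 mm high, origin centre of its underside. Leave alone.
- cream_jar: white cream jar with brass lid, 60 mm across, 45 mm high. Leave alone.
- compact: pink round powder compact, 72 mm across, 14 mm high. Leave alone.
- lipstick: black and brass lipstick standing upright, 22 mm across, 70 mm high. Leave alone.

How it is judged (in metres and radians):
On the way:
1. the lid rests on the raised stay with the robot's hand off, the claw still in the box (value of joint lid between 1.02 and 1.22 rad and value of joint stay above 0.98 rad and velocity of joint lid between -0.012 and 0.05 rad/s and z of claw in the frame of box between 0.03 and 0.06 m and horizontal distance between claw and box below 0.12 m and contact force between each of the fingers, the arm and anything else below 0.1 N), for 0.3 s.
At the end, for the whole second after the job is handed in: the stay is up on its stop (joint above 0.98 rad) and the lid rests on it, still (1.02 to 1.22 rad); the hair claw stands teeth down (within 0.3 rad) and at rest on the floor of the tray that holds the incense burner, anywhere inside its rim (value of joint lid between 1.02 and 1.22 rad and value of joint stay above 0.98 rad and velocity of joint lid between -0.012 and 0.05 rad/s and x of claw in the frame of tray_a between -0.115 and 0.115 m and y of claw in the frame of tray_a between -0.08 and 0.08 m and z of claw in the frame of tray_a below 0.012 m and angle between claw's own z axis and vertical below 0.3 rad and linear speed of claw below 0.02 m/s); the robot touches nothing.
It fails at once if another thing on the table is moved more than 30 mm or tipped over (distance of any of burner, bottle, flask, cream_jar, compact, lipstick from where it was at the start of the episode above 0.03 m or angle between any of burner, bottle, flask, cream_jar, compact, lipstick's own z axis and vertical above 0.5 rad).
It also fails if it takes over 72 s, if anything falls off the work surface, if the arm or the gripper's body presses on something with over 40 N, if the wrist force passes 120 N, or if a joint passes its speed limit or range.

## Robot

A 6-joint arm with a two-finger parallel gripper is mounted at the origin on the work surface. World frame = base frame: x ahead of the robot, y to its left, z up, the work surface at z = 0. Lengths are in mm, angles in rad, forces in N, time in s.
With the tool pointing down it reaches from about 350 to 875 mm from the base axis. Payload 4.2 kg.
Tool frame: the origin (TCP) lies on the centre line of the jaws, within the pads' length; the fingertips stand 25 mm ahead of it and the grasp point (between the pads) lies 6 mm ahead of it; z points along the fingers, y is the direction in which the jaws open and shut (so a half turn about z gives the same grasp; the last joint's range is limited). The gripper opens to 85 mm and grips with 20 to 120 N. Pads are 22 mm wide; open, the fingers measure 114 mm over their backs; the gripper's body (76 mm by 85 mm) begins 54 mm behind the grasp point. The pads swing forward as they close: fully open they stand 13 mm farther back than shut.
Start: joints at [0.259, 0.385, 0.008, 0, -1.194, -0.259], TCP at [624.979, 0.025, 256.312] pointing down, gripper open.
Joint ranges: [-3.14, 3.14], [-1.21, 2.06], [-1.07, 1.41], [-3.16, 2.05], [-2.99, -0.16], [-3.1, 3.1]. Speed limits (rad/s): [2.79, 2.79, 3.14, 3.14, 3.14, 3.14].

## Interface

Orientations are given as a unit quaternion [x, y, z, w].
In Python, from bench import arm gives the robot as it stands.
- The arm moves only by the tool drive_tool, never from a script. Its argument "plan" is a list of rows, each a list of 2 entries, a list of its own where there are three numbers: the shift along the tool's x, y, z in m, then the turn about the tool's z in degrees. A call has 1 to 12 rows; each row shifts and turns the commanded pose from where the row before left it, along the tool's axes as they then stand; what a row does not reach is not made up. A row lasts 1/8 s, in which the tool goes at most 62.5 mm and 10.7 degrees, less where a joint would pass 70% of its speed; a pose out of reach is approached as far as the arm can. A call with a gripper value outside its range is refused whole. "fingers" is the closure, from -1 (fully open) to 1 (shut), so that 0 is half open, set as the call begins (left out, the last holds). The fingers move at their own pace and stop on an object; the grip force is fixed at half the most. Time passes only in rows, so rows that do not move let the fingers close. It gives the time, the measured TCP pose, the force and the opening at its end, in the units of the state.
- arm.read_state(): the state, without advancing time (a new reading comes with each control period).
- arm.get_image(name): name is "scene" or "side" or "wrist"; returns a dict with "image" (420x560x3 uint8, red, green, blue), "K" (3x3 intrinsics, pixels), "R" (3x3) and "t" (3): a world point X has camera coordinates R X + t. Camera axes: x right, y down, z forward; pixel columns grow to the right and rows downward; lengths in mm; the calibration is good to about 2 mm. A picture is of the moment at which its call begins. There is no depth.
- arm.job_done(): hands the job in, once; it reports no verdict.
The state is a dict: "clock": time; "joints": joint angles; "joint_vel": joint speeds; "joint_efforts": joint torques, N m; "position": TCP position; "ee_rot": TCP orientation; "contact_force": force on the tool from outside, world axes, zero at the start; "wrist_torque": the same for the moment, N m; "gripper_width": finger opening in mm.
Only numpy, scipy, OpenCV 4.12 (cv2) and the standard library are available. Lean on these libraries where they do the work, as an engineer would, in place of code of your own. Each camera call takes 0.05 s, during which the arm holds its last target.

## Working session

There is one attempt and no reset: what is moved stays moved. The work goes in short steps, Python scripts to look and compute and a tool call to move; the robot and the scene stay as the last step left them, time stands still between calls to the robot, and variables do not carry over. Pictures are saved under pics/ and viewed, and the job is handed in when it is done.

Besides the shell and the picture viewer there is one more tool, called after "Call:" as name(argument=value, ...), one argument or row to a line, values as JSON. drive_tool: Moves the arm, as the interface text tells. Its arguments: {"type":"object","properties":{"plan":{"type":"array"},"fingers":{"type":"number"}},"required":["plan"]}

```bash
mkdir -p pics; ls; python3 - <<'E'
from bench import arm
import cv2
s=arm.read_state();print(s)
for n in ["scene","side","wrist"]:
    d=arm.get_image(n);cv2.imwrite(f"pics/{n}0.png",d["image"][:,:,::-1]);print(n,d["K"],d["R"],d["t"])
E
```

```text
pics
{'clock': 0.0, 'joints': array([ 2.58607603e-01,  3.85591685e-01,  6.61082992e-03, -5.04594632e-04,
       -1.19401145e+00, -2.58598796e-01]), 'joint_vel': array([ 1.29298258e-03, -4.04169787e-04,  6.36792148e-05,  1.51111394e-03,
       -2.10719503e-03,  5.11744943e-04]), 'joint_efforts': array([-9.55001960e-04, -3.92286408e+01,  1.88399577e+01,  4.18616563e+00,
       -4.72148502e-03,  8.27910434e-07]), 'position': array([6.24463118e+02, 2.57166606e-02, 2.55193627e+02]), 'ee_rot': array([-0.70704362,  0.70716904,  0.00075473, -0.00083123]), 'contact_force': array([-0.73433028,  0.37618312, -0.11731504]), 'wrist_torque': array([0.00911119, 0.01742819, 0.02267047]), 'gripper_width': 85.63109152911875}
scene [[400.59082557   0.         279.15706856]
 [  0.         400.59082557 205.12049684]
 [  0.           0.           1.        ]] [[-0.29379243  0.95569566 -0.01821573]
 [ 0.73886794  0.21496432 -0.6386427 ]
 [-0.60643233 -0.20108741 -0.76928778]] [ 160.34529681 -336.29079627 1451.62816144]
side [[531.16340144   0.         280.86771433]
 [  0.         531.16340144 216.00275193]
 [  0.           0.           1.        ]] [[-0.99475158 -0.10072025 -0.01802028]
 [-0.06063689  0.72215675 -0.68906661]
 [ 0.08241643 -0.68435741 -0.72447393]] [ 526.8582639    79.32944076 1440.008641  ]
wrist [[339.10129248   0.         277.9144901 ]
 [  0.         339.10129248 215.77034889]
 [  0.           0.           1.        ]] [[-0.99999458  0.00162956  0.00286011]
 [ 0.00246746  0.9461851   0.32361655]
 [-0.00217884  0.32362185 -0.94618399]] [622.57531013 -43.49870804 381.99363119]
```

View pics/scene0.png

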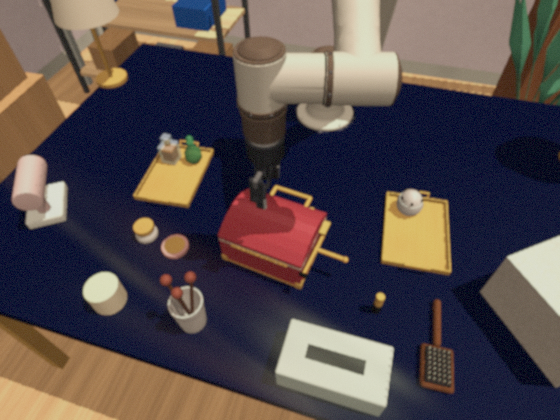

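View pics/side0.png

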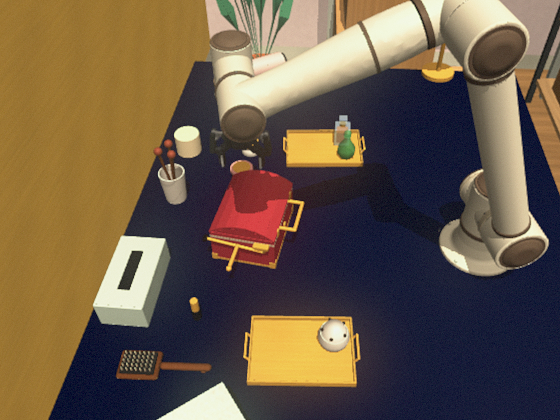

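View pics/wrist0.png

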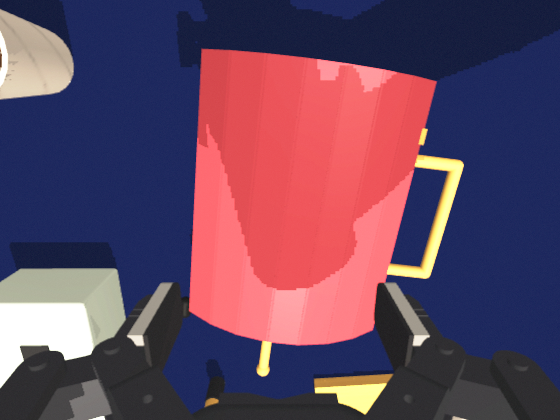

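The scene and side pictures show the box centre-left with its handle towards the robot and its stay on +y. The burner tray is on the +y side (scene 415,230). In the wrist view the handle bar runs (463,162) to (427,276) and the stay ball is at (263,370). I'll zoom in next.

```bash
cat > h.py <<'E'
import numpy as np, cv2
from bench import arm
def pt(d,u,v,z):
    K,R,t=map(np.array,(d["K"],d["R"],d["t"])); c=-R.T@t
    r=R.T@np.linalg.inv(K)@np.array([u,v,1.]); return c+r*(z-c[2])/r[2]
def proj(d,X):
    p=np.array(d["R"])@np.array(X)+d["t"]; p=np.array(d["K"])@p; return p[:2]/p[2]
def tri(o):
    A=[];b=[]
    for d,u,v in o:
        K,R,t=map(np.array,(d["K"],d["R"],d["t"])); c=-R.T@t
        r=R.T@np.linalg.inv(K)@np.array([u,v,1.]); r/=np.linalg.norm(r); P=np.eye(3)-np.outer(r,r); A.append(P); b.append(P@c)
    return np.linalg.lstsq(np.vstack(A),np.hstack(b),rcond=None)[0]
def crop(img,x0,x1,y0,y1,f,name):
    cv2.imwrite("pics/"+name+".png",cv2.resize(img[y0:y1,x0:x1,::-1],None,fx=f,fy=f,interpolation=cv2.INTER_CUBIC))
E
python3 - <<'E'
from h import *
import pickle
ds={n:arm.get_image(n) for n in ["scene","side","wrist"]}
pickle.dump(ds,open("d0.pkl","wb"))
w=ds["wrist"]
a,b=pt(w,463,161,95),pt(w,428,277,95);print(a,b,(a+b)/2,np.linalg.norm(a-b),np.arctan2(b[1]-a[1],b[0]-a[0]))
print(pt(w,263,370,70))
crop(ds["side"]["image"],200,310,160,280,5,"s1"); crop(ds["scene"]["image"],210,360,180,290,5,"c1")
E
```

```text
[470.39886678 -35.43015117  95.        ] [484.01919908  72.40049517  95.        ] [477.20903293  18.485172    95.        ] 108.68744979298134 1.4451494732907286
[640.25043935 203.52948284  70.        ]
```

View pics/s1.png

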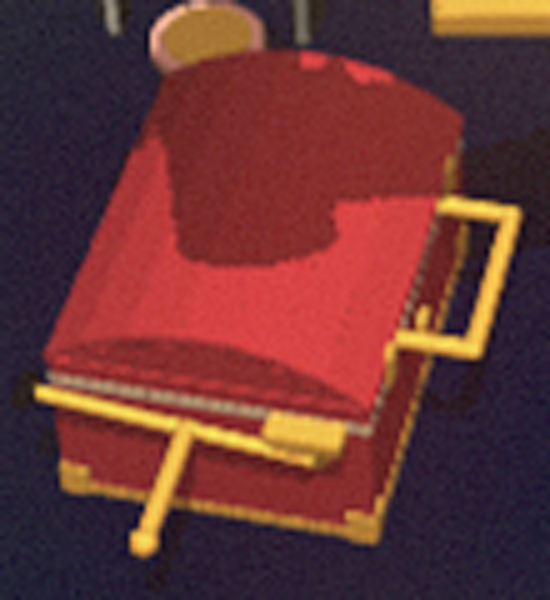

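View pics/c1.png

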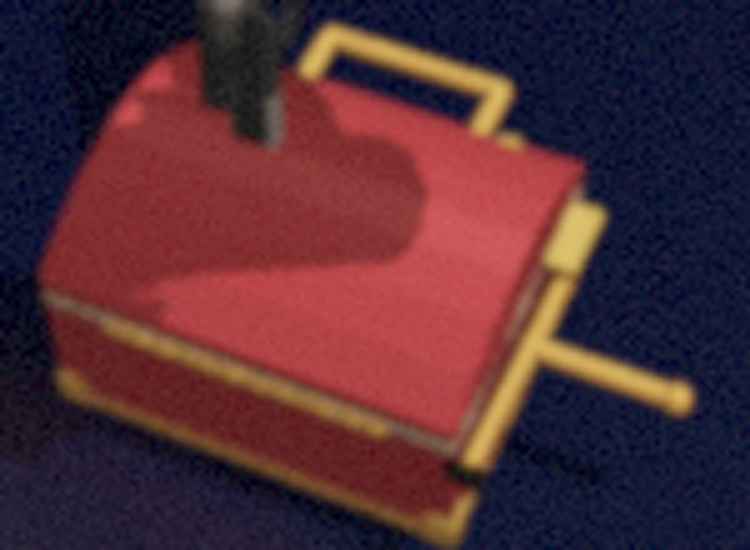

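```bash
python3 - <<'E'
from h import *
import pickle
ds=pickle.load(open("d0.pkl","rb"))
S,C,W=ds["side"],ds["scene"],ds["wrist"]
f=lambda x,y,x0,y0:(x0+x/5,y0+y/5)
def s(x,y): return (S,)+f(x,y,200,160)
def c(x,y): return (C,)+f(x,y,210,180)
A=tri([s(516,210),c(330,34),(W,462,162)]);B=tri([s(476,350),c(506,92),(W,428,276)])
print(A,B,(A+B)/2,np.arctan2(*(B-A)[1::-1]))
print("ball",tri([s(143,541),c(682,396),(W,263,370)]),tri([s(143,541),c(682,396)]),tri([s(143,541),(W,263,370)]))
print("tip",tri([s(42,394),c(468,470)]))
print("box bottom corner front +y",tri([s(370,538)]*1+[s(370,538)]), pt(S,200+372/5,160+540/5,0), "back +y", pt(S,200+65/5,160+487/5,0),pt(C,210+455/5,180+540/5,0),"back -y",pt(C,210+62/5,180+390/5,0))
I=S["image"];crop(I,230,370,300,395,5,"s2");
I=C["image"];crop(I,370,460,180,280,5,"c2")
E
```

```text
[470.81171633 -32.77503165  91.0453426 ] [484.85426111  71.98842248  92.53042004] [477.83298872  19.60669541  91.78788132] 1.437550053859287
ball [638.92204681 197.42329538  77.45462338] [638.48506541 198.00803832  78.29611363] [638.53097333 195.46667994  78.23147807]
tip [706.64086523 109.32753429  78.95607635]
box bottom corner front +y [537.79708521 106.52186263 -21.75900895] [534.1428897  124.60959406   0.        ] back +y [702.52219727 103.17518113   0.        ] [705.03216897 106.16684602   0.        ] back -y [ 679.04958268 -116.66503371    0.        ]
```

View pics/s2.png

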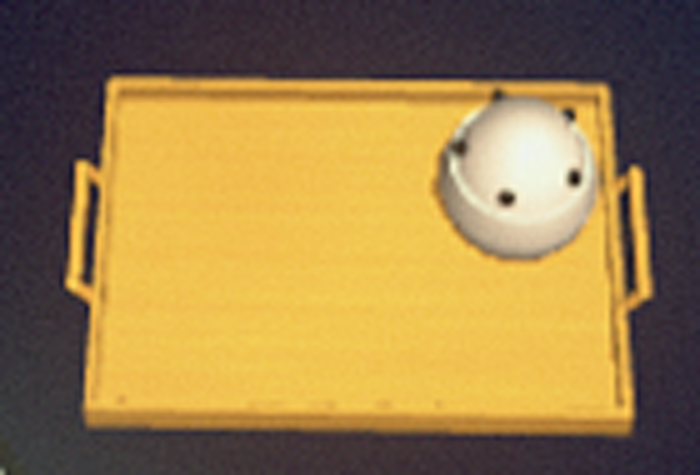

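View pics/c2.png

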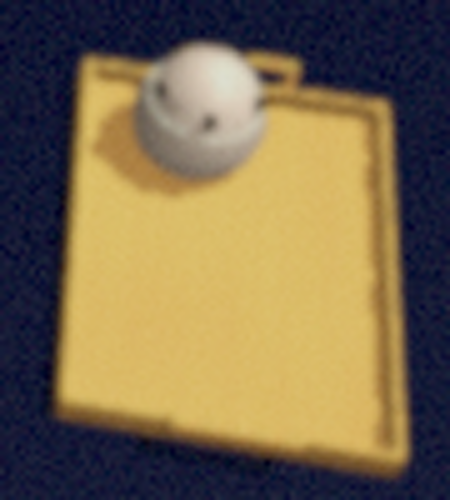

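Call:
drive_tool(
  plan=[
    [[-0.0045,0.037,0],0],
    [[-0.0045,0.037,0],0],
    [[-0.0045,0.037,0],0],
    [[-0.005,0.036,0],0],
    [[0,0,0.03],7.3],
    [[0,0,0.03],0],
    [[0,0,0],0],
  ],
  fingers=0.3,
)

```text
clock: 1.18
position: [476.5, 18.1, 194.7]
ee_rot: [-0.661, 0.751, 0.001, -0.002]
contact_force: [0.1, -0.3, -0.1]
gripper_width: 29.5
```

```bash
python3 - <<'E'
from h import *
import pickle
s=arm.read_state();print(s["clock"],s["position"],s["ee_rot"],s["gripper_width"])
W=arm.get_image("wrist");S=arm.get_image("side");pickle.dump((W,S),open("d1.pkl","wb"))
cv2.imwrite("pics/w1.png",W["image"][:,:,::-1]);crop(S["image"],200,330,140,270,4,"s3")
for z in (0,20,44):pass
E
```

```text
1.175 [476.52833216  18.10510497 194.70682165] [-0.66064534  0.75069405  0.00099111 -0.00228099] 29.508456165972465
```

View pics/w1.png

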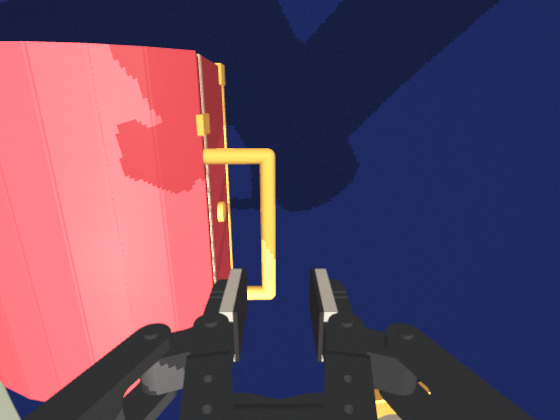

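View pics/s3.png

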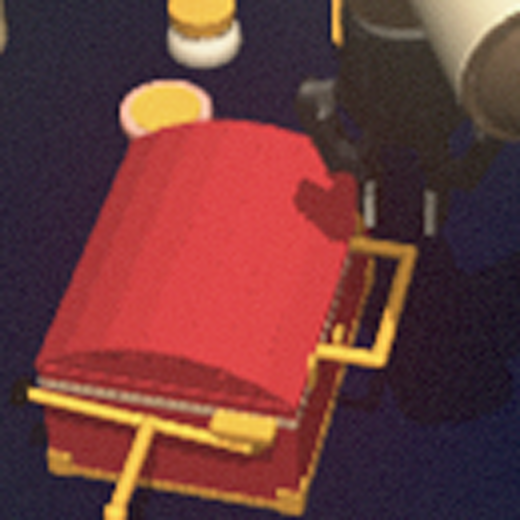

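The bar centreline in the wrist view runs (268,155) to (270,293). It is well aligned with the pads, and the fingers straddle the line at columns 240 and 318 or so.

```bash
python3 - <<'E'
from h import *
import pickle
W,S=pickle.load(open("d1.pkl","rb"))
for z in (92,95):
    a,b=pt(W,268,155,z),pt(W,270,294,z);m=(a+b)/2;print(a,b,m,np.linalg.norm(a-b),np.arctan2(*(b-a)[1::-1])-np.pi/2)
    p=np.array([476.5,18.1,z]);print(proj(W,p))
    y=-.128;ex=np.array([np.cos(y),np.sin(y)]);print("err along ex",(m[:2]-p[:2])@ex)
E
```

```text
[474.74602082 -32.03887686  92.        ] [487.53364509  70.62332759  92.        ] [481.13983295  19.29222537  92.        ] 103.4555535324341 -0.12392193297135523
[275.43174445 226.98536053]
err along ex 4.449686832747477
[474.61695041 -32.47967739  95.        ] [487.23119576  68.79059831  95.        ] [480.92407309  18.15546046  95.        ] 102.05286828554502 -0.12392193297135501
[275.424781   228.52312328]
err along ex 4.380800965199088
```

Call:
drive_tool(
  plan=[
    [[0,-0.0035,0.03],0],
    [[0,0,0.035],0],
    [[0,0,0.03],0],
    [[0,0,0],0],
  ],
)

```text
clock: 1.78
position: [481.2, 17.9, 100.8]
ee_rot: [-0.661, 0.751, 0.0, -0.001]
contact_force: [0.4, 0.1, 0.7]
gripper_width: 30.3
```

Call:
drive_tool(
  plan=[
    [[0,0,0],0],
    [[0,0,0],0],
    [[0,0,0],0],
    [[0,0,0],0],
  ],
  fingers=1,
)

```text
clock: 2.28
position: [483.2, 18.5, 102.6]
ee_rot: [-0.661, 0.75, -0.001, 0.002]
contact_force: [3.8, -1.1, 2.4]
gripper_width: 7.7
```

```bash
python3 - <<'E'
from h import *
W=arm.get_image("wrist");S=arm.get_image("side")
crop(W["image"],160,400,120,360,2,"w2");crop(S["image"],200,330,140,270,4,"s4")
th=np.linspace(0,1.5,42);d=210*np.cos(th)-10*np.sin(th);h=210*np.sin(th)+10*np.cos(th)
th2=np.arange(0,1.51,0.0375)
d=210*np.cos(th2)-10*np.sin(th2);h=210*np.sin(th2)+10*np.cos(th2)
for i in range(len(th2)-1): print(i,round(th2[i+1],3),"y",round((d[i+1]-d[i]),1),"z",round(-(h[i+1]-h[i]),1))
E
```

```text
0 0.038 y -0.5 z -7.9
1 0.075 y -0.8 z -7.8
2 0.112 y -1.1 z -7.8
3 0.15 y -1.4 z -7.8
4 0.188 y -1.7 z -7.7
5 0.225 y -2.0 z -7.6
6 0.262 y -2.3 z -7.6
7 0.3 y -2.5 z -7.5
8 0.337 y -2.8 z -7.4
9 0.375 y -3.1 z -7.2
10 0.412 y -3.4 z -7.1
11 0.45 y -3.6 z -7.0
12 0.488 y -3.9 z -6.9
13 0.525 y -4.1 z -6.7
14 0.562 y -4.4 z -6.5
15 0.6 y -4.6 z -6.4
16 0.638 y -4.9 z -6.2
17 0.675 y -5.1 z -6.0
18 0.712 y -5.3 z -5.8
19 0.75 y -5.5 z -5.6
20 0.788 y -5.7 z -5.4
21 0.825 y -5.9 z -5.2
22 0.862 y -6.1 z -5.0
23 0.9 y -6.3 z -4.7
24 0.938 y -6.5 z -4.5
25 0.975 y -6.6 z -4.2
26 1.012 y -6.8 z -4.0
27 1.05 y -6.9 z -3.7
28 1.088 y -7.1 z -3.5
29 1.125 y -7.2 z -3.2
30 1.162 y -7.3 z -2.9
31 1.2 y -7.4 z -2.6
32 1.238 y -7.5 z -2.4
33 1.275 y -7.6 z -2.1
34 1.312 y -7.7 z -1.8
35 1.35 y -7.7 z -1.5
36 1.388 y -7.8 z -1.2
37 1.425 y -7.8 z -0.9
38 1.462 y -7.9 z -0.6
39 1.5 y -7.9 z -0.3
```

View pics/w2.png

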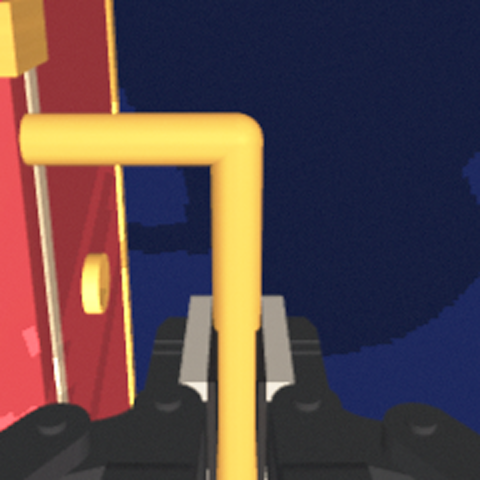

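View pics/s4.png

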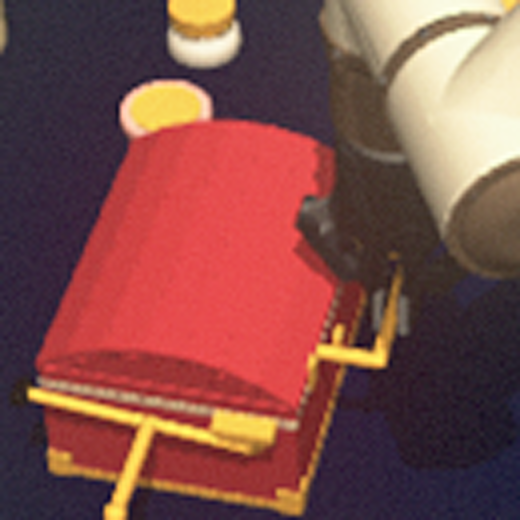

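The bar lies between the pads (wrist, about 400,330 on the full picture), so I'm lifting along the arc.

Call:
drive_tool(
  plan=[
    [[0,-0.0005,-0.008],0],
    [[0,-0.001,-0.008],0],
    [[0,-0.001,-0.008],0],
    [[0,-0.0015,-0.008],0],
    [[0,-0.0015,-0.0075],0],
    [[0,-0.002,-0.0075],0],
    [[0,-0.0025,-0.0075],0],
    [[0,-0.0025,-0.0075],0],
    [[0,-0.003,-0.0075],0],
    [[0,-0.003,-0.007],0],
    [[0,-0.0035,-0.007],0],
    [[0,-0.0035,-0.007],0],
  ],
)

```text
clock: 3.88
position: [504.1, 15.7, 187.9]
ee_rot: [-0.66, 0.751, 0.003, -0.002]
contact_force: [4.3, 3.8, -13.8]
gripper_width: 8.0
```

```bash
python3 - <<'E'
from h import *
s=arm.read_state();print(s["position"],s["contact_force"],s["gripper_width"])
H=np.array([483.2,18.5])+210*np.array([np.cos(.126),-np.sin(.126)]);print(H)
p=s["position"];d=(H-p[:2])@[np.cos(.126),-np.sin(.126)];h=p[2]-102.6+10
print(d,h,np.hypot(d,h),np.arctan2(h,d)-np.arctan2(10,210))
E
```

```text
[504.14000294  15.71269573 187.89019578] [  4.32347547   3.78847372 -13.7763198 ] 8.009454138373016
[691.53522425  -7.8900424 ]
188.8757272134423 95.29019577930933 211.55203081527193 0.4196681143394827
```

Call:
drive_tool(
  plan=[
    [[0,-0.004,-0.007],0],
    [[0,-0.004,-0.0065],0],
    [[0,-0.0045,-0.0065],0],
    [[0,-0.0045,-0.0065],0],
    [[0,-0.005,-0.006],0],
    [[0,-0.005,-0.006],0],
    [[0,-0.0055,-0.006],0],
    [[0,-0.0055,-0.0055],0],
    [[0,-0.0055,-0.0055],0],
    [[0,-0.006,-0.005],0],
    [[0,-0.006,-0.005],0],
    [[0,-0.0065,-0.0045],0],
  ],
)

```text
clock: 5.38
position: [557.8, 8.8, 258.1]
ee_rot: [-0.66, 0.751, 0.01, -0.01]
contact_force: [-22.3, 13.1, 9.8]
gripper_width: 8.0
```

Call:
drive_tool(
  plan=[
    [[0,-0.0065,-0.0045],0],
    [[0,-0.0065,-0.0045],0],
    [[0,-0.007,-0.004],0],
    [[0,-0.007,-0.0035],0],
    [[0,-0.007,-0.0035],0],
    [[0,-0.007,-0.003],0],
    [[0,-0.0075,-0.003],0],
    [[0,-0.0075,-0.0025],0],
    [[0,-0.0075,-0.0025],0],
    [[0,-0.0075,-0.002],0],
    [[0,-0.0075,-0.002],0],
    [[0,0,0],0],
  ],
)

```text
clock: 6.88
position: [644.1, -1.9, 301.5]
ee_rot: [-0.661, 0.75, 0.0, 0.0]
contact_force: [-6.5, 4.5, 17.2]
gripper_width: 7.5
```

```bash
python3 - <<'E'
from h import *
s=arm.read_state();print(s["clock"],s["position"],s["contact_force"],s["gripper_width"])
H=np.array([691.5,-7.9])
p=s["position"];d=(H-p[:2])@[np.cos(.126),-np.sin(.126)];h=p[2]-102.6+10
print(d,h,np.hypot(d,h),np.arctan2(h,d)-np.arctan2(10,210))
S=arm.get_image("side");C=arm.get_image("scene");import pickle;pickle.dump((S,C),open("d2.pkl","wb"))
crop(S["image"],180,340,100,290,4,"s5");crop(C["image"],180,370,120,310,4,"c5")
E
```

```text
6.875 [644.13000019  -1.89722705 301.54647823] [-6.54343532  4.54944804 17.21385015] 7.452496208793281
47.74882364133232 208.94647822648355 214.3328741056337 1.298549227660821
```

View pics/s5.png

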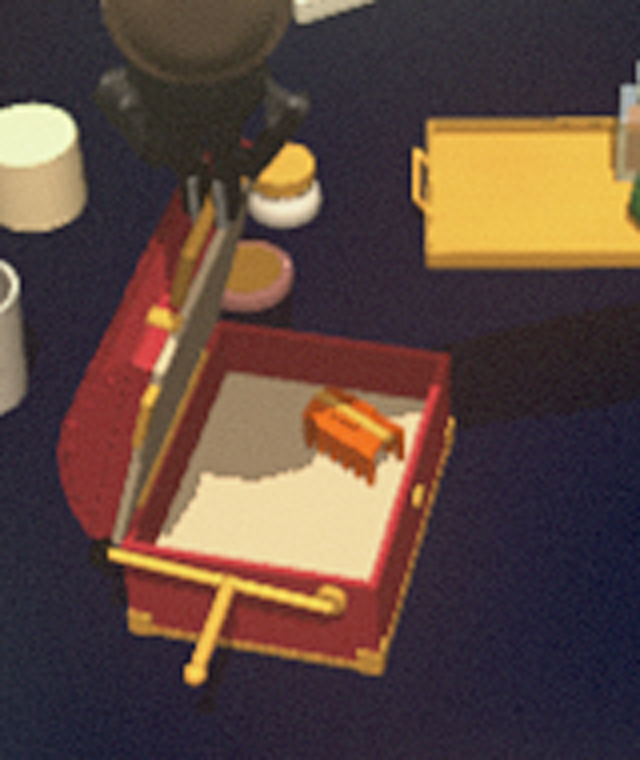

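View pics/c5.png

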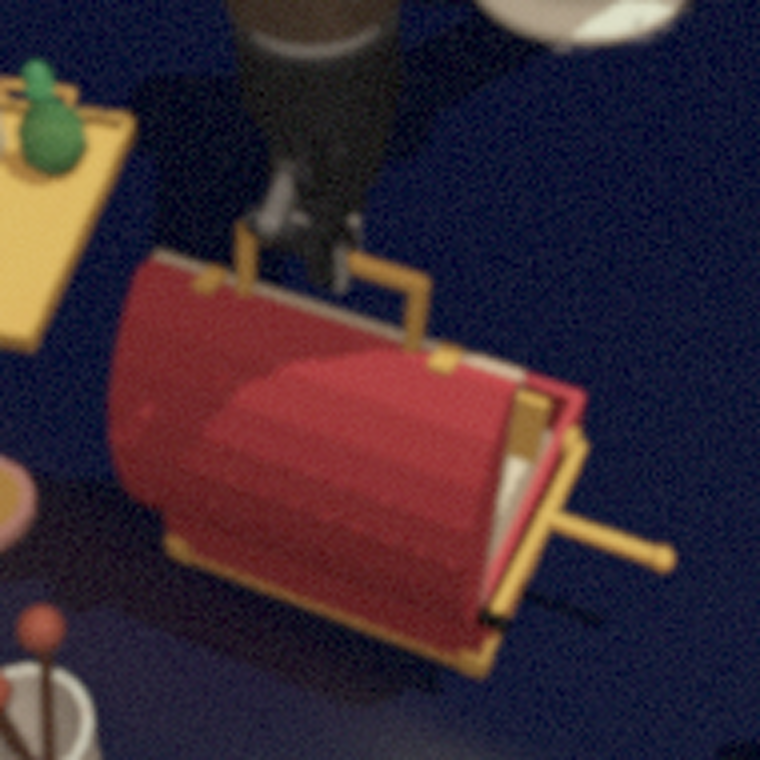

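The lid is at about 1.3 rad. In the side view the stay ball is at (229,268) and the orange claw is in the front -y part of the box. I'll re-measure the stay before finishing the lift.

```bash
python3 - <<'E'
from h import *
import pickle
S,C=pickle.load(open("d2.pkl","rb"))
s=lambda x,y:(S,180+x/4,100+y/4);c=lambda x,y:(C,180+x/4,120+y/4)
print("ball",tri([s(196,674),c(664,557)]))
print("join",tri([s(230,582),c(550,520)]))
print("tip",tri([s(100,551),c(492,616)]))
print("pivot",tri([s(338,600),c(577,437)]))
E
```

```text
ball [637.71909899 197.18063135  76.29809813]
join [629.39618564 123.7885203   75.85889153]
tip [712.93655815 110.46734493  86.21770502]
pivot [559.23157244 125.7633154   69.08574289]
```

Call:
drive_tool(
  plan=[
    [[0,-0.0075,-0.003],0],
    [[0,-0.0075,-0.003],0],
    [[0,-0.0075,-0.003],0],
    [[0,-0.0075,-0.002],0],
    [[0,-0.006,-0.001],0],
    [[0,0,0],0],
  ],
)

```text
clock: 7.72
position: [679.3, -6.1, 307.4]
ee_rot: [-0.661, 0.75, 0.003, -0.002]
contact_force: [-2.0, 3.8, 2.6]
gripper_width: 7.4
```

Call:
drive_tool(
  plan=[
    [[0,0,0],0],
    [[0,0,0],0],
    [[0,0,-0.025],0],
    [[0,0,-0.035],0],
    [[0,0.02,-0.005],0],
    [[-0.045,0.0225,0],0],
    [[-0.045,0.0225,0],0],
    [[-0.045,0,0],0],
    [[-0.042,0,0],0],
  ],
  fingers=0.2,
)

```text
clock: 8.85
position: [639.5, 177.3, 374.1]
ee_rot: [-0.661, 0.751, -0.0, 0.0]
contact_force: [-0.4, -0.6, 0.9]
gripper_width: 34.3
```

Call:
drive_tool(
  plan=[
    [[0,0,0.05],0],
    [[0,0,0.05],0],
    [[0,0,0.05],0],
    [[0,0,0.04],0],
    [[0,0,0],0],
  ],
  fingers=0.0,
)

```text
clock: 9.48
position: [637.9, 175.1, 179.8]
ee_rot: [-0.66, 0.751, 0.001, -0.004]
contact_force: [0.8, 0.1, 1.3]
gripper_width: 42.4
```

```bash
python3 - <<'E'
from h import *
import pickle
s=arm.read_state();print(s["clock"],s["position"],s["ee_rot"],s["gripper_width"])
W=arm.get_image("wrist");pickle.dump(W,open("d3.pkl","wb"))
cv2.imwrite("pics/w3.png",W["image"][:,:,::-1])
for z in (70,76): print(proj(W,[s["position"][0],s["position"][1],z]))
E
```

```text
9.475 [637.90183217 175.05742099 179.82172575] [-0.66037313  0.75092452  0.0012402  -0.00426021] 42.442496314466
[274.94919179 223.89190789]
[274.94965853 226.82011858]
```

View pics/w3.png

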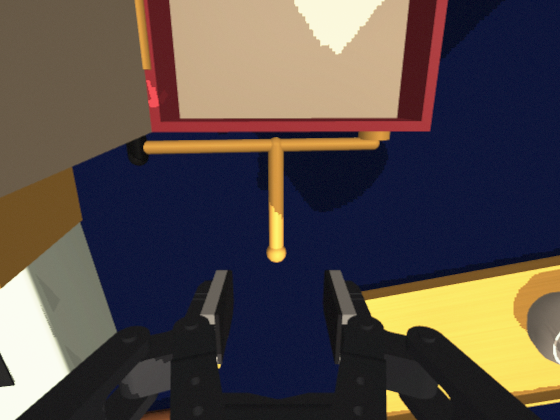

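The pin runs down column 276 with the ball at (276,254). The jaw centre projects to (275,226), about 18 mm inside the ball, so I can descend.

Call:
drive_tool(
  plan=[
    [[0,0,0.045],0],
    [[0,0,0.04],0],
    [[0,0,0.014],0],
    [[0,0,0],0],
  ],
)

```text
clock: 10.02
position: [640.8, 176.5, 86.1]
ee_rot: [-0.661, 0.751, -0.0, 0.001]
contact_force: [-0.2, -0.6, 1.6]
gripper_width: 42.8
```

Call:
drive_tool(
  plan=[
    [[0,0,0],0],
    [[0,0,0],0],
    [[0,0,0],0],
  ],
  fingers=1,
)

```text
clock: 10.4
position: [639.3, 176.9, 85.8]
ee_rot: [-0.661, 0.751, 0.0, 0.0]
contact_force: [-3.0, 2.7, 0.8]
gripper_width: 7.8
```

```bash
python3 - <<'E'
import numpy as np
for f0 in (0.0,0.08):
  th=np.linspace(f0,1.06,9);x=65*np.cos(th);z=65*np.sin(th)
  for a,b in zip(-np.diff(x),-np.diff(z)): print(round(a,1),round(b,1))
  print()
E
```

```text
0.6 -8.6
1.7 -8.4
2.8 -8.1
3.8 -7.7
4.8 -7.1
5.7 -6.4
6.5 -5.6
7.2 -4.7

1.1 -7.9
2.1 -7.7
3.0 -7.4
3.9 -6.9
4.7 -6.4
5.4 -5.8
6.1 -5.1
6.7 -4.3
```

Call:
drive_tool(
  plan=[
    [[0,0.0005,-0.0085],0],
    [[0,0.0015,-0.0085],0],
    [[0,0.003,-0.008],0],
    [[0,0.004,-0.0075],0],
    [[0,0.005,-0.007],0],
    [[0,0.0055,-0.0065],0],
    [[0,0.0065,-0.0055],0],
    [[0,0.007,-0.0045],0],
    [[0,0,0],0],
  ],
)

```text
clock: 11.52
position: [606.1, 180.9, 141.4]
ee_rot: [-0.661, 0.751, 0.0, -0.0]
contact_force: [-3.1, 6.5, -3.9]
gripper_width: 7.5
```

```bash
python3 - <<'E'
from h import *
import pickle
s=arm.read_state();print(s["clock"],s["position"],s["contact_force"],s["gripper_width"])
S=arm.get_image("side");C=arm.get_image("scene");pickle.dump((S,C),open("d4.pkl","wb"))
crop(S["image"],180,340,100,290,4,"s6");crop(C["image"],180,370,120,310,4,"c6")
E
```

```text
11.525 [606.13558387 180.85842414 141.42519403] [-3.12268864  6.51487365 -3.93657392] 7.469541071572961
```

View pics/s6.png

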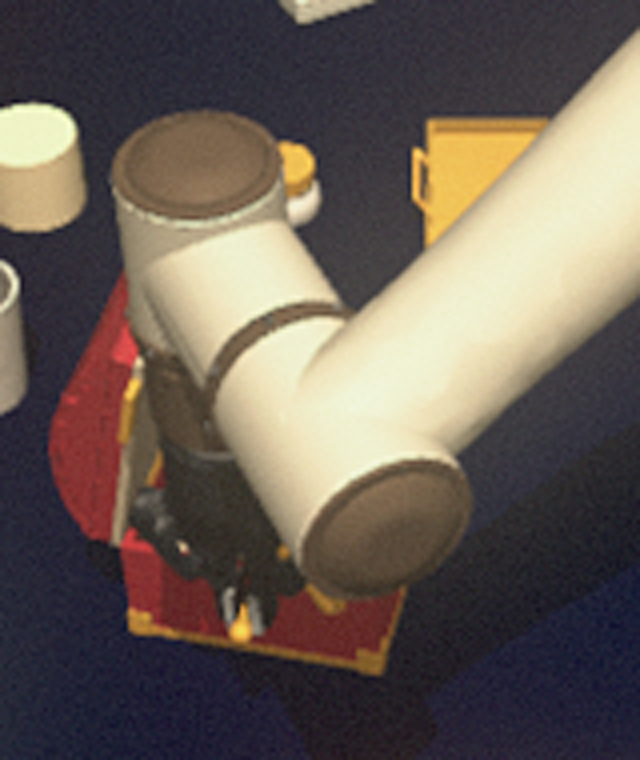

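View pics/c6.png

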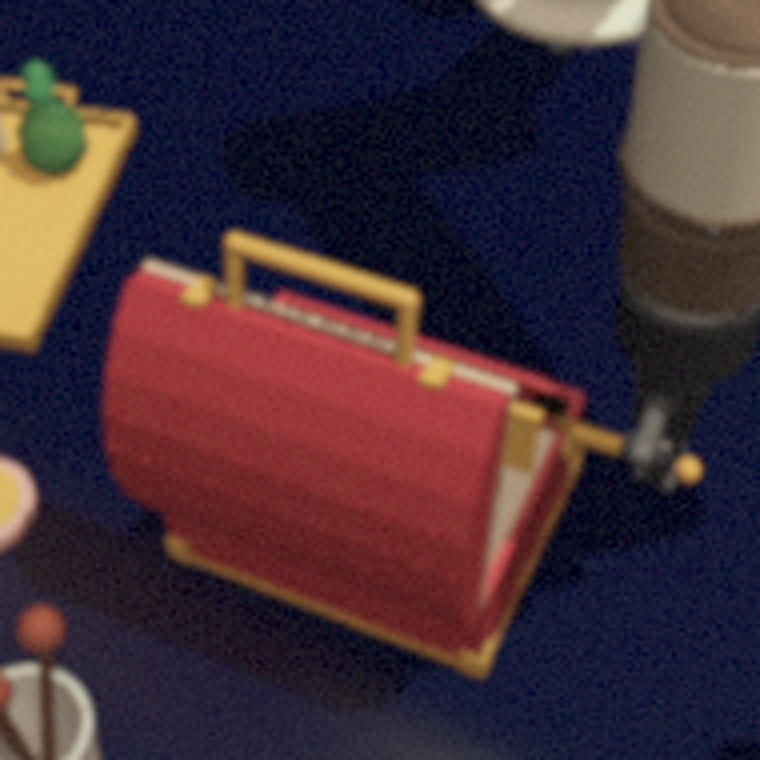

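Call:
drive_tool(
  plan=[
    [[0,0.003,-0.0015],0],
    [[0,0,0],0],
  ],
)

```text
clock: 11.88
position: [605.6, 180.9, 141.8]
ee_rot: [-0.661, 0.751, -0.001, 0.002]
contact_force: [4.9, 3.6, -13.2]
gripper_width: 7.5
```

Call:
drive_tool(
  plan=[
    [[0,0,0],0],
    [[0,0,0],0],
    [[0,0,0],0],
    [[-0.02,0,0],0],
    [[-0.03,0,0],0],
    [[-0.045,0,0],0],
    [[-0.04,0,0],0],
    [[0,0,0],0],
  ],
  fingers=0,
)

```text
clock: 12.88
position: [621.1, 319.6, 141.6]
ee_rot: [-0.662, 0.749, -0.0, 0.0]
contact_force: [-0.3, -0.1, -0.8]
gripper_width: 42.5
```

```bash
python3 - <<'E'
from h import *
import pickle
s=arm.read_state();print(s["clock"],s["position"],s["contact_force"],s["gripper_width"])
S=arm.get_image("side");C=arm.get_image("scene");W=arm.get_image("wrist");pickle.dump((S,C,W),open("d5.pkl","wb"))
crop(S["image"],180,340,100,290,3,"s7");crop(C["image"],180,370,120,310,4,"c7")
cv2.imwrite("pics/w5.png",W["image"][:,:,::-1])
E
```

```text
12.875 [621.11518232 319.63894118 141.61984104] [-0.34584816 -0.06299141 -0.81751867] 42.54060852937412
```

View pics/w5.png

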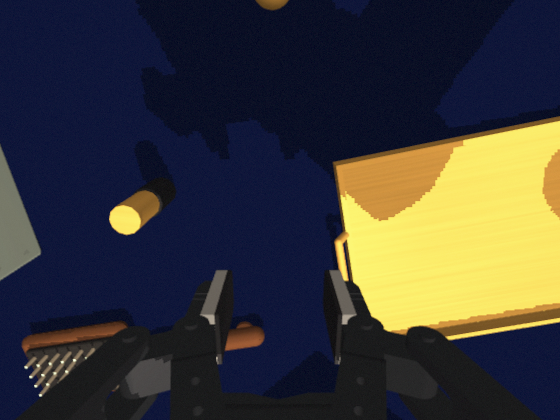

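View pics/c7.png

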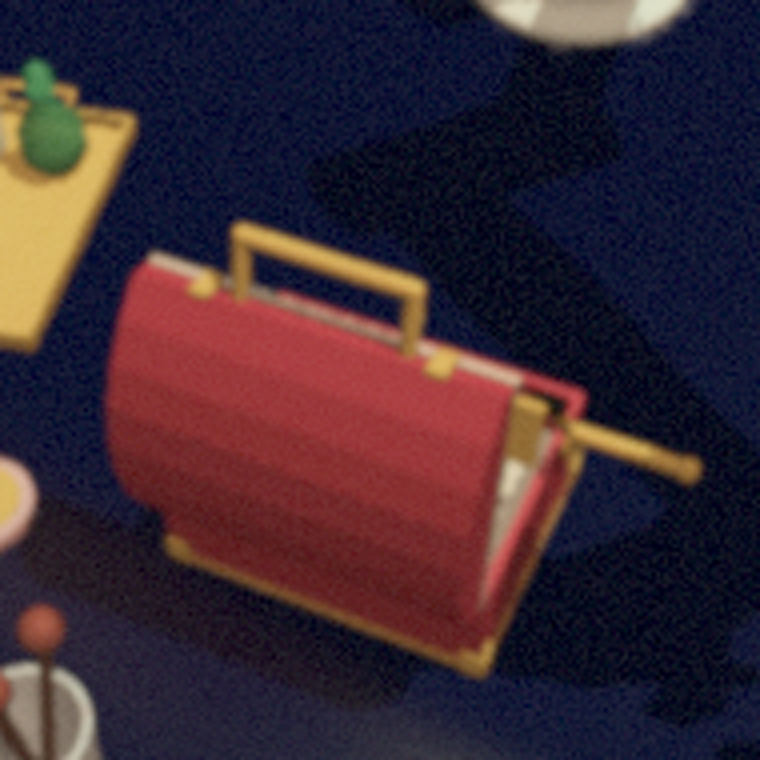

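View pics/s7.png

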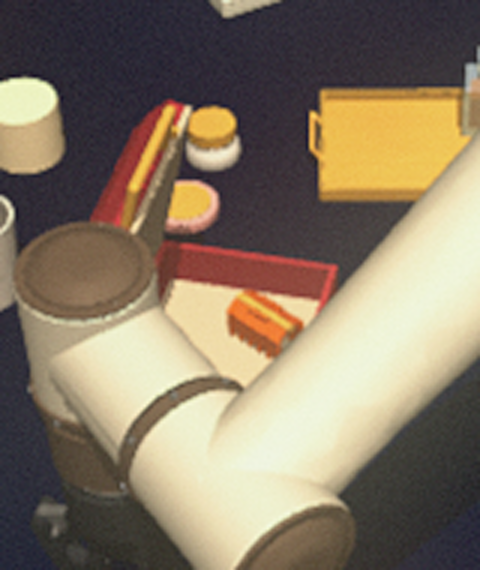

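The stay is up (the force rose at its stop) and the ball stayed at scene (353,236). The lid is sinking towards it. The claw is visible in the side view around (267,203).

```bash
python3 - <<'E'
from h import *
import pickle
S,C=pickle.load(open("d2.pkl","rb"));O=np.array([605.5,3.2]);y=-.126
ex=np.array([np.cos(y),np.sin(y)]);ey=np.array([-ex[1],ex[0]])
for n,u,v,z in [("ridge1",180+328/4,100+392/4,85),("ridge2",180+402/4,100+432/4,85),("tooth front",180+372/4,100+484/4,41),("tooth back",180+308/4,100+445/4,41)]:
    p=pt(S,u,v,z)[:2];print(n,p,(p-O)@ex,(p-O)@ey)
a=pt(S,262,198,85)-pt(S,280.5,208,85);print(np.arctan2(a[1],a[0]),np.linalg.norm(a))
I=S["image"][170:240,220:300];m=cv2.inRange(cv2.cvtColor(I,cv2.COLOR_RGB2HSV),(3,180,120),(16,255,255));
n,l,st,ce=cv2.connectedComponentsWithStats(m);i=1+np.argmax(st[1:,4]);print(st[i],ce[i]+[220,170]);c=ce[i]+[220,170];p=pt(S,*c,66)[:2];print(p,(p-O)@ex,(p-O)@ey)
E
```

```text
ridge1 [585.09051217 -48.12026045] -13.798435120840074 -53.47821532659083
ridge2 [530.51938075 -14.07120355] -72.21579205087808 -26.556865648170685
tooth front [551.17744304  -5.43557382] -52.806709178302505 -15.39366090638246
tooth back [599.95888477 -38.76867303] -0.22311630040022432 -42.332300823597166
-0.5578359816990802 64.32220968840569
[ 36  30  20  21 200] [265.145 208.755]
[574.46196494 -26.17781578] -27.10016281070681 -33.045375710247484
```

```bash
python3 - <<'E'
from h import *
import pickle
print(arm.read_state()["joints"])
S,C,W=pickle.load(open("d5.pkl","rb"));p=np.array([621.1,319.6,141.6])
I=C["image"].copy()
I=cv2.resize(I,None,fx=3,fy=3)
for h in (0,60,100,150,200,250,300):
    u,v=proj(C,p+[0,0,h])*3; cv2.circle(I,(int(u),int(v)),3,(0,255,0),-1)
    z=(np.array(C["R"])@(p+[0,0,h])+C["t"])[2]; print(h,u/3,v/3,"px/mm",400.6/z)
    w=400.6/z*50*3; cv2.line(I,(int(u-w),int(v)),(int(u+w),int(v)),(0,255,0),1)
cv2.imwrite("pics/c8.png",I[0:600,840:1440,::-1])
E
```

```text
[ 7.01556995e-01  5.91696566e-01  5.71856282e-02  3.81805945e-05
 -1.03717118e+00 -8.28162033e-01]
0 403.8651894164313 249.93875757421657 px/mm 0.4442352978396942
60 410.0810105375746 234.4161877113156 px/mm 0.4682000915909285
100 414.6113680863609 223.10267173580712 px/mm 0.48566666312830953
150 420.7729017541671 207.7156721814271 px/mm 0.5094221542633409
200 427.5681947562285 190.74600585615497 px/mm 0.5356210734567645
250 435.1003287019208 171.9362503773435 px/mm 0.5646608468024277
300 443.4960218139072 150.96995640936066 px/mm 0.5970300301984914
```

View pics/c8.png

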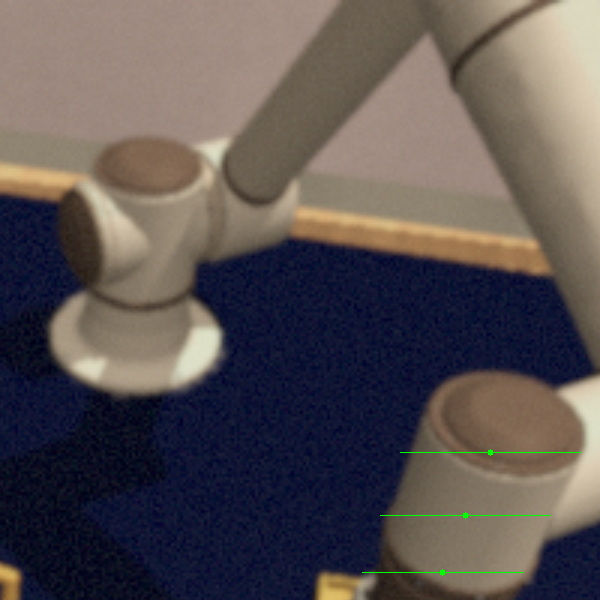

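Call:
drive_tool(
  plan=[
    [[0,0.03,-0.055],0],
    [[0,0.03,-0.055],0],
    [[0.04,0.026,0],0],
    [[0.05,0,0],0],
    [[0.05,0,0],0],
    [[0.05,0,0],0],
    [[0.05,0,0],0],
    [[0.05,0,0],0],
    [[0.05,0,0],0],
  ],
)

```text
clock: 14.15
position: [492.0, -13.8, 252.6]
ee_rot: [-0.66, 0.751, -0.0, 0.0]
contact_force: [0.7, -0.2, 0.6]
gripper_width: 42.9
```

Call:
drive_tool(
  plan=[
    [[0,0,0],10.5],
    [[0,0,0],10.5],
    [[0,0,0],10.5],
    [[0,0,0],10.5],
    [[0,0,0],10.5],
    [[0,0,0],10.5],
    [[0,0,0],10.5],
    [[0,0,0],10.5],
    [[0,0,0],10.5],
    [[0,0,0],10.5],
    [[0,0,0],10],
    [[0,0,0],0],
  ],
)

```text
clock: 15.65
position: [492.5, -12.2, 252.3]
ee_rot: [0.278, 0.961, 0.0, 0.0]
contact_force: [0.4, -0.3, 0.0]
gripper_width: 42.4
```

```bash
python3 - <<'E'
from h import *
import pickle
s=arm.read_state();print(s["clock"],s["position"],s["joints"],s["ee_rot"])
S=arm.get_image("side");C=arm.get_image("scene");W=arm.get_image("wrist");pickle.dump((S,C,W),open("d6.pkl","wb"))
crop(S["image"],180,340,100,290,4,"s9");crop(C["image"],180,370,120,310,4,"c9")
cv2.imwrite("pics/w6.png",W["image"][:,:,::-1])
E
```

```text
15.65 [492.47191331 -12.22642957 252.31787053] [ 3.05548435e-01  1.61620052e-01 -3.13958816e-01  1.51944134e-05
 -1.09489299e+00 -2.43915121e+00] [2.77700607e-01 9.60667657e-01 8.42252232e-05 1.38820356e-04]
```

View pics/w6.png

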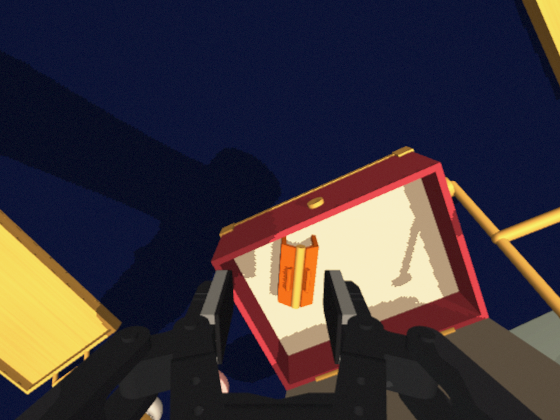

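View pics/c9.png

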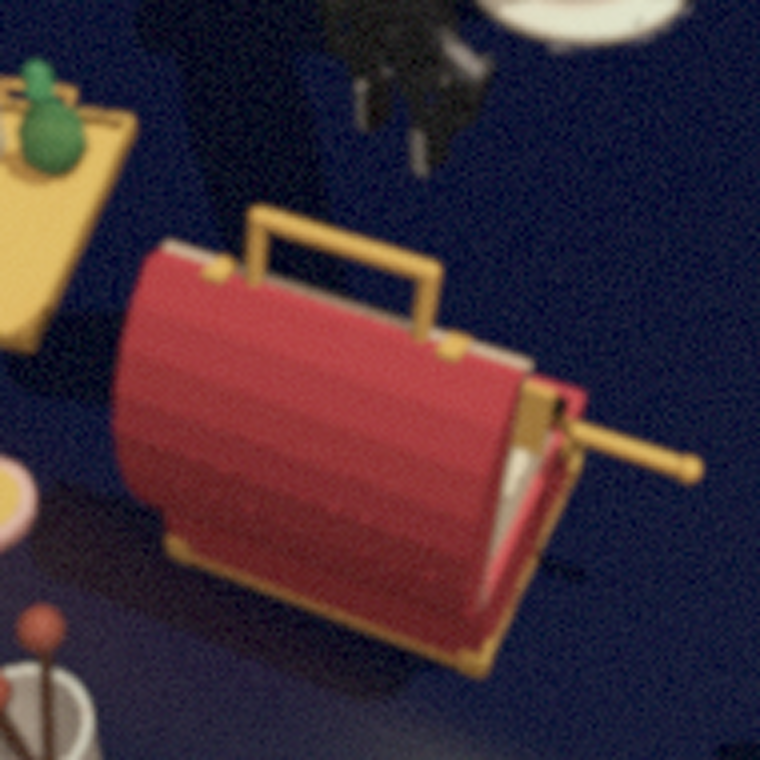

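View pics/s9.png

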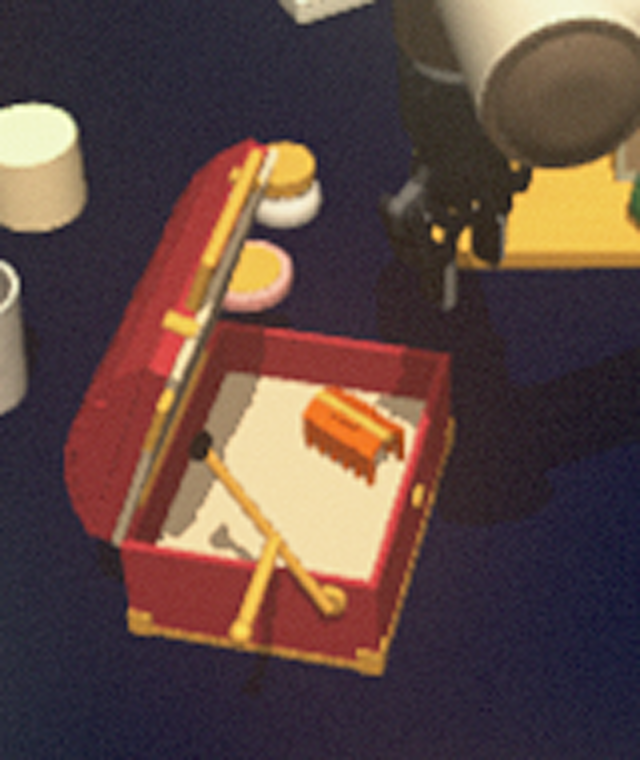

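The stay is up at its stop and leaning back, with its tip at side (230,212). The lid is still sinking onto it. In the wrist view the claw's ridge runs (300,243) to (295,306), nearly vertical, so the jaw angle is right.

```bash
python3 - <<'E'
from h import *
import pickle
S,C,W=pickle.load(open("d6.pkl","rb"));y=-.126
crop(W["image"],200,360,140,330,4,"w7")
O=np.array([605.5,3.2]);ex=np.array([np.cos(y),np.sin(y)]);ey=np.array([-ex[1],ex[0]])
b=lambda p:np.round([(p[:2]-O)@ex,(p[:2]-O)@ey],1)
for n,u,v,z in [("rim front +y in",440,166,85),("rim front -y",216,265,85),("rim back+y",486,316,85),("rim back-y",290,386,85)]:
    print(n,pt(W,u,v,z)[:2],b(pt(W,u,v,z)))
I=W["image"];m=cv2.inRange(cv2.cvtColor(I,cv2.COLOR_RGB2HSV),(4,200,120),(22,255,255));m[:,:270]=0;m[:,325:]=0;m[:225]=0;m[315:]=0
c=max(cv2.findContours(m,0,2)[0],key=cv2.contourArea);r=cv2.minAreaRect(c);print(r)
for z in (63,71,85):
    q=np.array([pt(W,*k,z)[:2] for k in cv2.boxPoints(r)]);print(z,q.mean(0),b(q.mean(0)),np.linalg.norm(q[0]-q[1]),np.linalg.norm(q[1]-q[2]),np.arctan2(*(q[1]-q[0])[::-1]),np.arctan2(*(q[2]-q[1])[::-1]))
E
```

```text
rim front +y in [538.81693955 120.13421445] [-80.8 107.6]
rim front -y [513.45615939 -94.90868808] [ -79.  -108.9]
rim back+y [701.82909064  98.38789107] [ 83.6 106.5]
rim back-y [ 673.6650761  -112.10410405] [  82.1 -105.8]
((286.308837890625, 270.98529052734375), (14.879121780395508, 67.56961822509766), 4.398705005645752)
63 [565.33679712 -49.09118589] [-33.3 -56.9] 76.75855818065777 14.602507881712079 2.5106161181231705 0.9249719585656823
71 [561.57379804 -46.96827847] [-37.3 -55.3] 74.76240014527623 14.22275982318029 2.5106161181231705 0.9249719585656854
85 [554.98854965 -43.25319049] [-44.3 -52.4] 71.26912358335869 13.558200720749765 2.510616118123171 0.9249719585656813
```

View pics/w7.png

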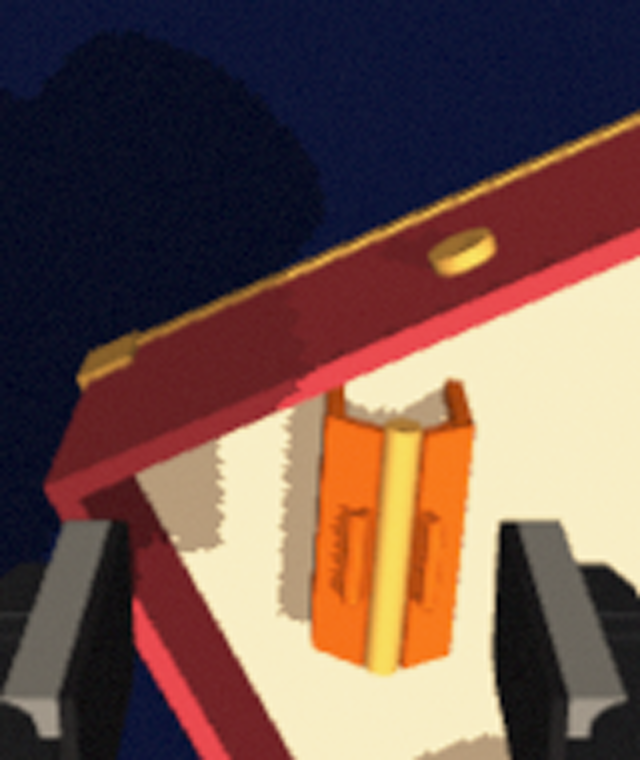

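```bash
python3 - <<'E'
from h import *
import pickle
S,C,W=pickle.load(open("d6.pkl","rb"));y=-.126
O=np.array([605.5,3.2]);ex=np.array([np.cos(y),np.sin(y)]);ey=np.array([-ex[1],ex[0]])
b=lambda p:np.round([(p[:2]-O)@ex,(p[:2]-O)@ey],1)
f=lambda u,v,z:pt(W,200+u/4,140+v/4,z)[:2]
a,c=f(402,428,83),f(382,668,83);print("ridge",(a+c)/2,b((a+c)/2),np.linalg.norm(a-c),np.arctan2(*(a-c)[::-1]))
q=[f(*k,71) for k in [(328,416),(473,430),(448,656),(313,645)]];m=np.mean(q,0)
print("sides",m,b(m),[np.linalg.norm(q[i]-q[(i+1)%4]) for i in range(4)],np.arctan2(*(q[0]-q[3])[::-1]),np.arctan2(*(q[1]-q[2])[::-1]))
s=arm.read_state();p=s["position"]
from scipy.spatial.transform import Rotation as R
M=R.from_quat(s["ee_rot"]).as_matrix();print(M.round(3)); print("tool delta",M.T@(np.array([*((a+c)/2),78])-p), M.T@(np.array([*m,78])-p))
# lid: side and scene bar
s_=lambda x,y:(S,180+x/4,100+y/4);c_=lambda x,y:(C,180+x/4,120+y/4)
for n,X in [("bar-",tri([s_(258,150),c_(255,212)])),("bar+",tri([s_(208,268),c_(437,268)])),("tip",tri([s_(200,447),c_(560,405)])) ]: print(n,X,b(X))
E
```

```text
ridge [567.15700964 -37.58108884] [-32.9 -45.3] 64.754285429995 2.5236115091033886
sides [570.29837906 -39.10561016] [-29.6 -46.4] [np.float64(35.17669364936082), np.float64(63.37026271974074), np.float64(34.75123880345959), np.float64(63.7638812401072)] 2.5220976300912286 2.515643987329693
[[-0.846  0.533  0.   ]
 [ 0.533  0.846  0.   ]
 [-0.     0.    -1.   ]]
tool delta [-76.60617838  17.93045557 174.24050554] [-80.07671761  18.31480434 174.24128651]
bar- [621.52447401 -52.22952216 286.23518872] [ 22.9 -53. ]
bar+ [634.21746047  54.86303741 284.43767694] [22.  54.9]
tip [636.82837723 124.66465365 200.69484659] [ 15.8 124.4]
```

The claw measures 64 by 35 mm, as it should, centred at about (568,-38). That is close under where the bar will hang, and the wrist housing (radius about 48 mm) would foul the bar there once the lid is down. The lid is still at about 1.23 rad, so I'll use that time to turn the claw inside the box and draw it towards the front wall.

Call:
drive_tool(
  plan=[
    [[0,0,0.01],3.3],
    [[-0.0295,0.0115,0.04],0],
    [[-0.0295,0.0115,0.04],0],
    [[0,0,0.04],0],
  ],
  fingers=-0.15,
)

```text
clock: 16.3
position: [556.2, -27.7, 120.6]
ee_rot: [0.305, 0.952, 0.0, 0.001]
contact_force: [0.3, -0.6, -0.9]
gripper_width: 49.1
```

```bash
python3 - <<'E'
from h import *
s=arm.read_state();print(s["clock"],s["position"],s["gripper_width"])
W=arm.get_image("wrist");I=W["image"].copy();p=s["position"]
for z in (71,):
    u,v=proj(W,[p[0],p[1],z]);print(u,v);cv2.circle(I,(int(u),int(v)),3,(0,255,0),-1)
cv2.imwrite("pics/w8.png",I[:,:,::-1])
E
```

```text
16.3 [556.2066758  -27.70062811 120.63535043] 49.09410482492467
279.5474732530886 262.3780326546385
```

View pics/w8.png

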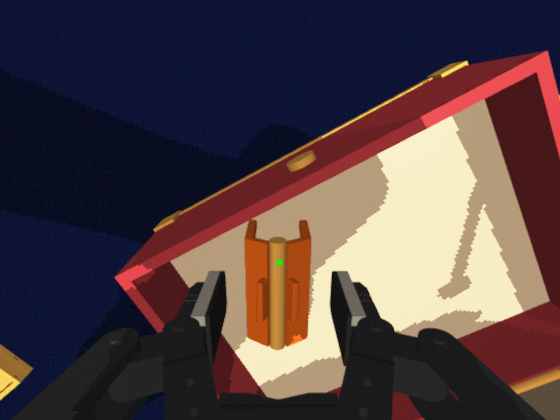

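The claw is centred between the pads (ridge column 277, jaw centre 279.5), so I go down and grip.

Call:
drive_tool(
  plan=[
    [[0,0,0.03],0],
    [[0,0,0.018],0],
    [[0,0,0],0],
  ],
)

```text
clock: 16.73
position: [553.5, -27.4, 73.5]
ee_rot: [0.305, 0.952, -0.001, -0.001]
contact_force: [-0.0, 0.2, -0.6]
gripper_width: 49.1
```

Call:
drive_tool(
  plan=[
    [[0,0,0],0],
    [[0,0,0],0],
    [[0,0,0],0],
  ],
  fingers=1,
)

```text
clock: 17.1
position: [555.1, -27.0, 75.5]
ee_rot: [0.305, 0.952, 0.001, 0.001]
contact_force: [-1.0, 1.0, 4.9]
gripper_width: 34.8
```

Call:
drive_tool(
  plan=[
    [[0,0,-0.003],-9.5],
    [[0,0,0],-9.5],
    [[0,0,0],-9.4],
    [[0.007,-0.002,0],0],
    [[0.007,-0.002,0],0],
    [[0,0,0.003],0],
    [[0,0,0],0],
  ],
)

```text
clock: 17.98
position: [538.7, -29.7, 75.5]
ee_rot: [0.063, 0.998, -0.0, -0.001]
contact_force: [-4.9, 0.6, 10.8]
gripper_width: 35.1
```

Call:
drive_tool(
  plan=[
    [[0,0,0],0],
    [[0,0,0],0],
    [[0,0,-0.02],0],
    [[0,0,-0.045],0],
    [[0,0,-0.04],0],
    [[0.03,0,-0.03],0],
    [[0.03,0,0],0],
    [[0.02,0,0],0],
    [[0,0,0],0],
  ],
  fingers=-0.15,
)

```text
clock: 19.1
position: [459.5, -19.4, 209.2]
ee_rot: [0.063, 0.998, 0.0, 0.0]
contact_force: [-0.4, -0.1, -0.3]
gripper_width: 49.1
```

```bash
python3 - <<'E'
from h import *
import pickle
s=arm.read_state();print(s["clock"],s["position"],s["gripper_width"])
S=arm.get_image("side");W=arm.get_image("wrist");pickle.dump((S,W),open("d9.pkl","wb"))
cv2.imwrite("pics/w9.png",W["image"][:,:,::-1]);crop(S["image"],180,340,100,290,4,"s10")
E
```

```text
19.1 [459.54349302 -19.43710602 209.17305912] 49.073180045852524
```

View pics/w9.png

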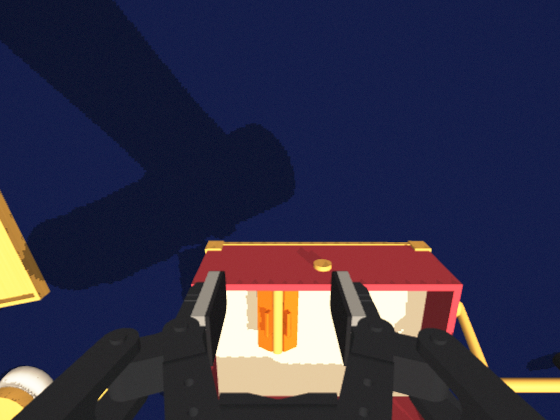

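View pics/s10.png

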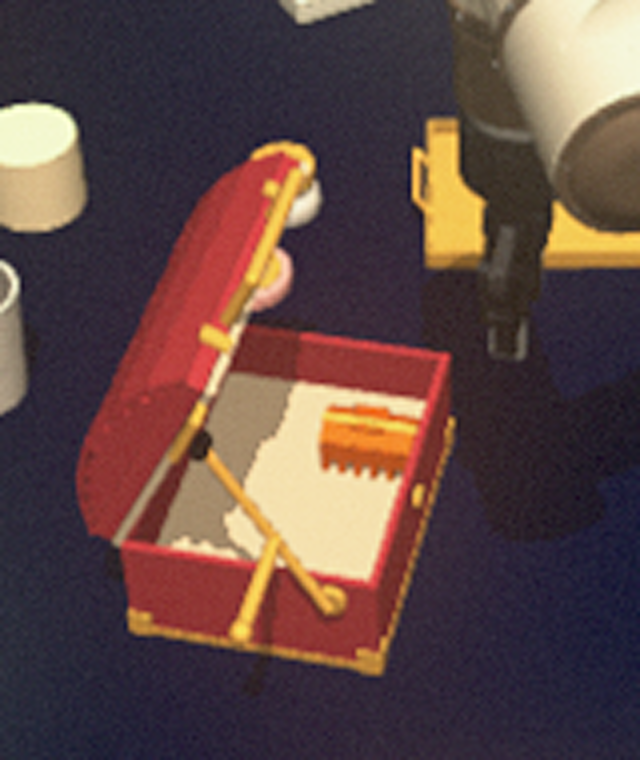

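The claw now stands parallel to the box's x axis at the front wall (side 272,211), and the ledge is about to reach the stay's tip at (230,212). I'll wait for the lid to settle.

Call:
drive_tool(
  plan=[
    [[0,0,0],0],
    [[0,0,0],0],
    [[0,0,0],0],
    [[0,0,0],0],
    [[0,0,0],0],
    [[0,0,0],0],
    [[0,0,0],0],
    [[0,0,0],0],
    [[0,0,0],0],
    [[0,0,0],0],
    [[0,0,0],0],
    [[0,0,0],0],
  ],
)

```text
clock: 20.7
position: [460.5, -19.4, 209.0]
ee_rot: [0.063, 0.998, -0.0, -0.0]
contact_force: [0.8, -0.2, -0.8]
gripper_width: 48.6
```

```bash
python3 - <<'E'
from h import *
S=arm.get_image("side");crop(S["image"],180,340,100,290,4,"s11")
E
```

Call:
drive_tool(
  plan=[
    [[0,0,0],0],
    [[0,0,0],0],
    [[0,0,0],0],
    [[0,0,0],0],
    [[0,0,0],0],
    [[0,0,0],0],
    [[0,0,0],0],
    [[0,0,0],0],
    [[0,0,0],0],
    [[0,0,0],0],
    [[0,0,0],0],
    [[0,0,0],0],
  ],
)

```text
clock: 22.25
position: [460.5, -19.5, 209.1]
ee_rot: [0.063, 0.998, 0.0, 0.0]
contact_force: [-0.3, 0.2, -0.8]
gripper_width: 49.2
```

```bash
python3 - <<'E'
from h import *
import pickle
S=arm.get_image("side");C=arm.get_image("scene");pickle.dump((S,C),open("d12.pkl","wb"))
crop(S["image"],180,340,100,290,4,"s12");crop(C["image"],180,370,120,310,4,"c12")
a=cv2.imread("pics/s11.png").astype(int);b=cv2.imread("pics/s12.png").astype(int);print(np.abs(a-b)[140:560,60:330].mean(),np.abs(a-b)[140:560,60:330].max())
E
```

```text
2.2829982363315695 18
```

View pics/s12.png

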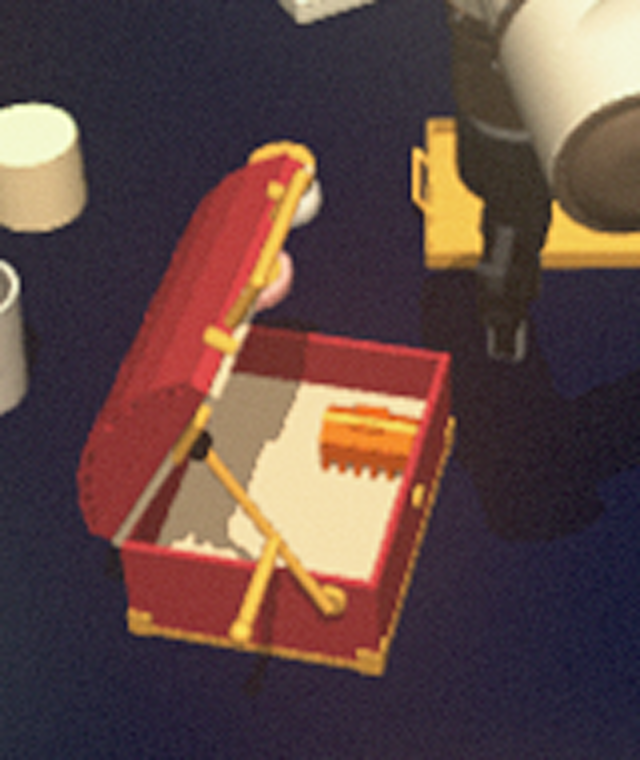

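View pics/c12.png

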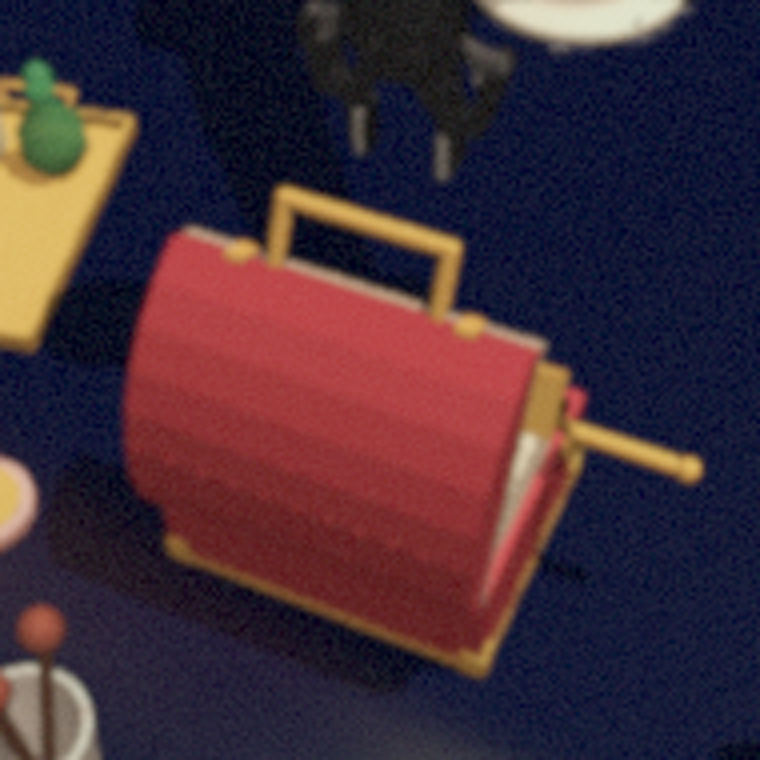

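The side pictures 1.5 s apart are identical: the lid rests on the tip with the hand off. Next I check bar clearance and the tray target.

```bash
python3 - <<'E'
from h import *
import pickle
S,C=pickle.load(open("d12.pkl","rb"));y=-.126
O=np.array([605.5,3.2]);ex=np.array([np.cos(y),np.sin(y)]);ey=np.array([-ex[1],ex[0]])
b=lambda p:np.round([(p[:2]-O)@ex,(p[:2]-O)@ey],1)
s_=lambda x,y:(S,180+x/4,100+y/4);c_=lambda x,y:(C,180+x/4,120+y/4)
for n,X in [("bar-",tri([s_(307,166),c_(283,193)])),("bar+",tri([s_(232,308),c_(458,246)]))]: print(n,X,b(X))
print("tcp grasp box",b(np.array([538.7,-29.7])))
ds=pickle.load(open("d0.pkl","rb"));S0=ds["side"]
# tray rim outer corners at z=16 (top), s2 crop: x0=230,y0=300,f=5
q=[pt(S0,230+u/5,300+v/5,z)[:2] for u,v,z in [(108,80,16),(608,86,16),(633,420,16),(85,412,16)]]
for a in q: print(a)
print("ctr",np.mean(q,0),"yaw", [np.arctan2(*(q[i]-q[j])[::-1]) for i,j in ((0,1),(3,2))],[np.linalg.norm(q[i]-q[j]) for i,j in ((0,1),(3,2),(0,3),(1,2))])
print("burner",pt(S0,230+520/5,300+175/5,35))
print(arm.read_state()["joints"])
E
```

```text
bar- [591.94112029 -48.62138058 275.94879026] [ -6.9 -53.1]
bar+ [614.61703476  65.23436977 273.33940202] [ 1.2 62.7]
tcp grasp box [-62.1 -41. ]
[571.16072451 286.84791987]
[331.87716852 268.8115762 ]
[319.45359816 438.07025167]
[557.62913003 456.34227069]
ctr [445.0301553  362.51800461] yaw [np.float64(0.07523417596854393), np.float64(0.076566634084656)] [np.float64(239.9623509243212), np.float64(238.875387306848), np.float64(170.03364082467516), np.float64(169.71400744331072)]
burner [372.8709234  332.62960295  35.        ]
[ 3.11855578e-01  1.48844649e-01 -4.49259842e-01  3.60773099e-07
 -9.72682895e-01 -2.00832332e+00]
```

Call:
drive_tool(
  plan=[
    [[-0.04,0,0.02],0],
    [[-0.039,0,0.02],0],
    [[0,0,0.03],0],
    [[0,0,0.02],0],
    [[0,0,0],0],
  ],
)

```text
clock: 22.98
position: [537.9, -29.6, 117.4]
ee_rot: [0.063, 0.998, -0.001, -0.002]
contact_force: [-0.0, -0.5, 0.5]
gripper_width: 49.2
```

```bash
python3 - <<'E'
from h import *
s=arm.read_state();print(s["clock"],s["position"],s["contact_force"],s["gripper_width"])
W=arm.get_image("wrist");I=W["image"].copy();p=s["position"]
u,v=proj(W,[p[0],p[1],71]);print(u,v);cv2.circle(I,(int(u),int(v)),3,(0,255,0),-1)
cv2.imwrite("pics/w13.png",I[:,:,::-1])
S=arm.get_image("side");crop(S["image"],180,340,100,290,3,"s13")
E
```

```text
22.975 [537.90535711 -29.61726066 117.40939027] [-0.00859551 -0.50066335  0.53438867] 49.22592849421217
278.62780071805736 265.9705150858499
```

View pics/w13.png

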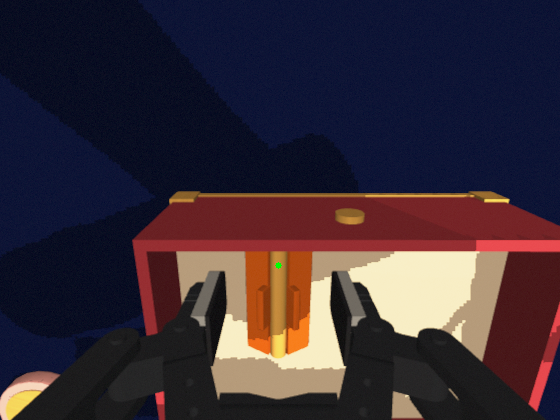

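View pics/s13.png

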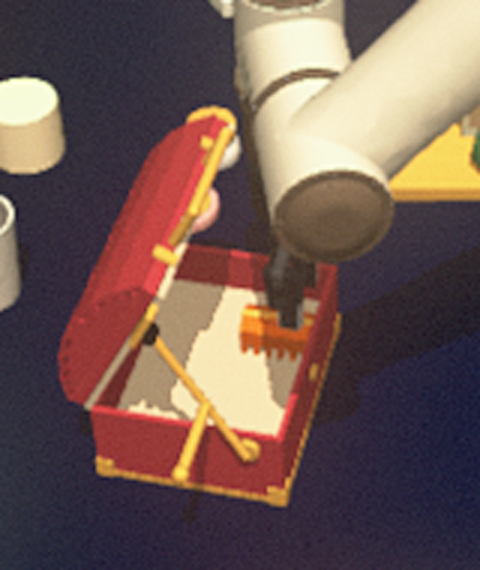

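Centred (ridge column 278, jaw centre 278.6) and the wrist is clear of the bar, so I descend.

Call:
drive_tool(
  plan=[
    [[0,0,0.015],0],
    [[0,0,0.015],0],
    [[0,0,0.012],0],
    [[0,0,0],0],
  ],
)

```text
clock: 23.58
position: [538.0, -29.6, 75.6]
ee_rot: [0.063, 0.998, -0.0, -0.001]
contact_force: [-0.2, 0.4, -0.2]
gripper_width: 49.0
```

Call:
drive_tool(
  plan=[
    [[0,0,0],0],
    [[0,0,0],0],
    [[0,0,0],0],
    [[0,0,0],0],
  ],
  fingers=1,
)

```text
clock: 24.08
position: [539.0, -29.3, 77.3]
ee_rot: [0.063, 0.998, 0.0, 0.0]
contact_force: [-1.0, 0.7, 1.0]
gripper_width: 34.6
```

Call:
drive_tool(
  plan=[
    [[0,0,-0.02],0],
    [[0,0,-0.03],0],
    [[0,0,-0.035],0],
    [[0.02,0,-0.035],0],
    [[0.04,0,0],0],
    [[0,0,0],0],
  ],
)

```text
clock: 24.82
position: [476.9, -21.9, 197.5]
ee_rot: [0.063, 0.998, 0.0, -0.0]
contact_force: [0.1, 0.3, -0.6]
gripper_width: 34.8
```

```bash
python3 - <<'E'
from h import *
s=arm.read_state();print(s["clock"],s["position"],s["joints"],s["gripper_width"])
W=arm.get_image("wrist");cv2.imwrite("pics/w14.png",W["image"][:,:,::-1])
S=arm.get_image("side");crop(S["image"],180,340,100,290,3,"s14")
from scipy.spatial.transform import Rotation as R
M=R.from_quat(s["ee_rot"]).as_matrix();print(M.T@(np.array([477,368,s["position"][2]])-s["position"]))
E
```

```text
24.825 [476.85601457 -21.93765618 197.51750018] [ 2.94894934e-01  1.90000534e-01 -4.29735737e-01 -9.73553478e-04
 -9.51278127e-01 -1.99048476e+00] 34.797728205293815
[4.86112915e+01 3.86895678e+02 2.70980955e-01]
```

View pics/w14.png

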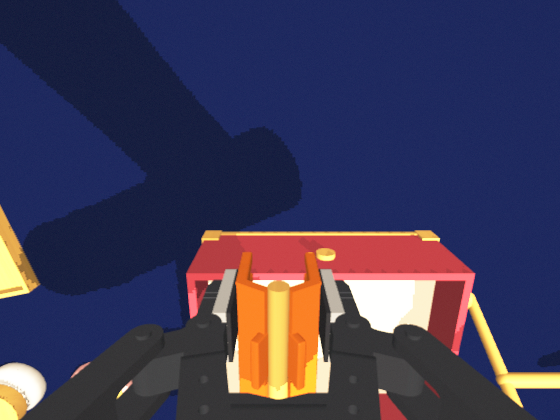

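View pics/s14.png

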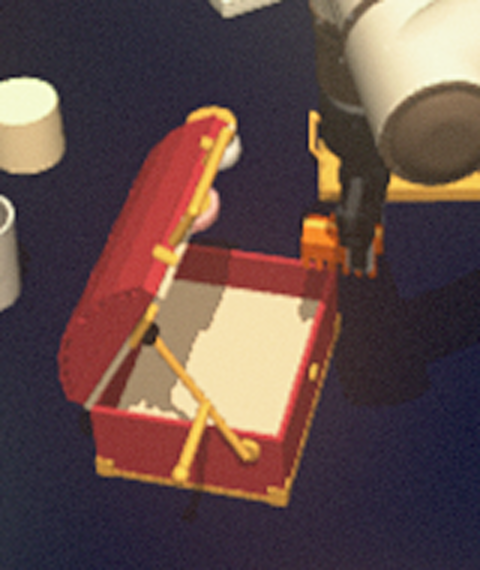

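The claw is held upright, the box is empty and the lid is still propped. Now I carry the claw to the tray.

Call:
drive_tool(
  plan=[
    [[0.012,0.035,0],0],
    [[0.012,0.045,0],0],
    [[0.012,0.05,0],0],
    [[0.0125,0.05,0],0],
    [[0,0.05,0],0],
    [[0,0.05,0],0],
    [[0,0.05,0],0],
    [[0,0.04,0],0],
    [[0,0.017,0],0],
    [[0,0,0.05],0],
    [[0,0,0.05],0],
    [[0,0,0],0],
  ],
)

```text
clock: 26.42
position: [478.2, 365.5, 92.8]
ee_rot: [0.063, 0.998, -0.004, -0.003]
contact_force: [-0.5, 0.3, 1.1]
gripper_width: 34.9
```

```bash
python3 - <<'E'
from h import *
s=arm.read_state();print(s["clock"],s["position"],s["joints"],s["contact_force"],s["gripper_width"])
W=arm.get_image("wrist");cv2.imwrite("pics/w15.png",W["image"][:,:,::-1])
S=arm.get_image("side");crop(S["image"],200,400,270,400,4,"s15")
E
```

```text
26.425 [478.17398247 365.47710711  92.79361381] [ 9.21048946e-01  5.09130357e-01 -2.43339940e-01 -8.38517075e-04
 -8.28856599e-01 -2.61835061e+00] [-0.45711869  0.33275964  1.14171843] 34.8601553584317
```

View pics/w15.png

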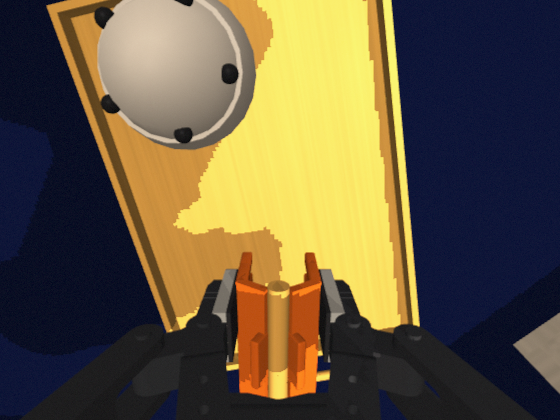

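View pics/s15.png

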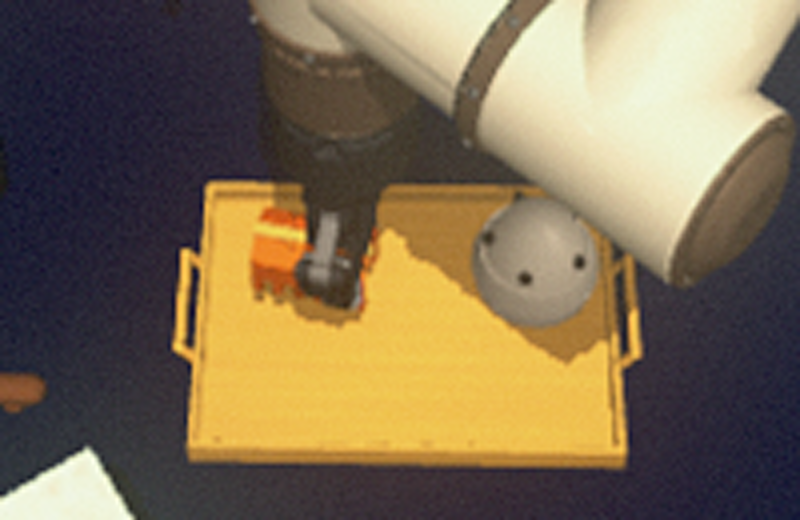

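The claw hangs over the free half (side image about 275,330), inside the rim and well away from the burner. I lower it.

Call:
drive_tool(
  plan=[
    [[0,0,0.025],0],
    [[0,0,0.018],0],
    [[0,0,0.006],0],
    [[0,0,0],0],
  ],
)

```text
clock: 27.02
position: [480.6, 368.9, 49.7]
ee_rot: [0.063, 0.998, 0.001, 0.001]
contact_force: [0.1, -0.4, -0.0]
gripper_width: 34.7
```

Call:
drive_tool(
  plan=[
    [[0,0,0.0015],0],
    [[0,0,0.0015],0],
    [[0,0,0],0],
  ],
)

```text
clock: 27.4
position: [479.8, 368.3, 45.2]
ee_rot: [0.063, 0.998, 0.0, 0.0]
contact_force: [-0.7, 0.3, -1.0]
gripper_width: 34.5
```

Call:
drive_tool(
  plan=[
    [[0,0,0.002],0],
    [[0,0,0.001],0],
    [[0,0,0],0],
  ],
)

```text
clock: 27.78
position: [479.7, 368.1, 41.9]
ee_rot: [0.063, 0.998, -0.0, -0.0]
contact_force: [-0.1, 0.6, 0.1]
gripper_width: 35.1
```

Call:
drive_tool(
  plan=[
    [[0,0,0.001],0],
    [[0,0,0],0],
  ],
)

```text
clock: 28.02
position: [479.7, 368.2, 41.0]
ee_rot: [0.063, 0.998, -0.0, -0.0]
contact_force: [-0.1, 0.1, 0.2]
gripper_width: 35.0
```

Call:
drive_tool(
  plan=[
    [[0,0,0.001],0],
    [[0,0,0.001],0],
    [[0,0,0],0],
  ],
)

```text
clock: 28.4
position: [479.8, 368.3, 40.3]
ee_rot: [0.063, 0.998, 0.0, 0.0]
contact_force: [-2.0, 0.6, 6.9]
gripper_width: 34.8
```

Contact (6.9 N), so the teeth are on the tray floor. I release, opening only a little, and back off upward.

Call:
drive_tool(
  plan=[
    [[0,0,0],0],
    [[0,0,0],0],
    [[0,0,0],0],
    [[0,0,-0.02],0],
    [[0,0,-0.04],0],
    [[0,0,-0.05],0],
    [[0,0,-0.05],0],
    [[0.04,0,-0.03],0],
    [[0.05,0,0],0],
    [[0.04,0,0],0],
    [[0,0,0],0],
  ],
  fingers=-0.2,
)

```text
clock: 29.78
position: [348.7, 384.5, 229.5]
ee_rot: [0.061, 0.998, 0.0, -0.0]
contact_force: [0.4, 1.1, 0.1]
gripper_width: 51.2
```

```bash
python3 - <<'E'
from h import *
s=arm.read_state();print(s["clock"],s["position"],s["contact_force"],s["gripper_width"])
W=arm.get_image("wrist");cv2.imwrite("pics/w16.png",W["image"][:,:,::-1])
S=arm.get_image("side");cv2.imwrite("pics/s16.png",S["image"][:,:,::-1]);C=arm.get_image("scene");crop(C["image"],100,480,120,310,2,"c16")
E
```

```text
29.775 [348.7272031  384.48097693 229.47398515] [0.38174333 1.11108351 0.052034  ] 51.20303048551901
```

View pics/w16.png

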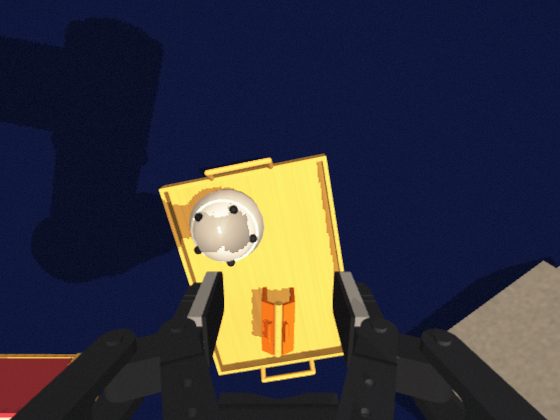

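View pics/s16.png

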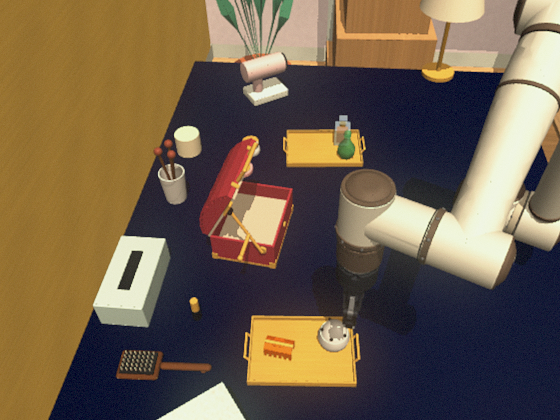

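View pics/c16.png

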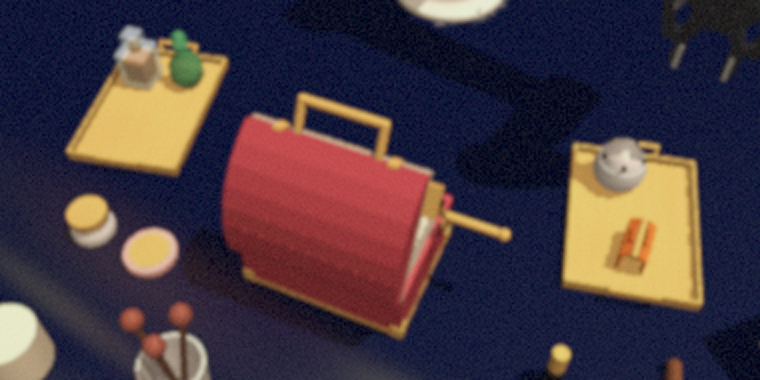

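The claw stands upright inside the tray (side 278,347; wrist 278,320) and the burner is where it was. The lid is propped on the raised stay, the other things are unmoved and the hand is clear. I'm handing in.

```bash
python3 - <<'E'
from bench import arm
print(arm.job_done()); s=arm.read_state();print(s["clock"],s["contact_force"])
E
```

```text
the job is handed in; nothing more can be done
None
the job is handed in; nothing more can be done
```

The job is handed in, at about 30 s of the 72 s allowed. The lid is propped on the raised stay and the hair claw stands teeth down on the burner's tray. `job_done()` gave no verdict.

- **Lid and stay:** I lifted the lid by its bar to about 1.46 rad and swung the stay up until the force showed it was on its stop. With the hand off, the lid sank onto the stay's tip. Two side pictures 1.5 s apart showed the lid at rest there, with the claw still in the box.
- **Moving the claw first:** The claw stood too close to where the bar hangs once the lid is propped. While the lid was still sinking I turned the claw inside the box and drew it about 15 mm towards the front wall. After the lid settled I gripped the claw again and took it out without touching the lid.
- **Last checks:** The final pictures show the claw upright inside the tray's rim on the free half, well clear of the burner. The lid is still propped, the other things look unmoved, and the hand is clear with about 1 N of force noise.
- **Disagreements:** The bar's position differed by about 4 mm between the first two views. The finger opening read about 8 mm on the 10 mm bars. During the lift the tool ran slightly inside the bar's arc, with up to about 26 N, but this did no harm. I estimated the lid and stay angles from pictures and arm poses, since neither joint can be read directly.

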